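Line up the paint jars against the batten

TASK

Push the yellow and the blue paint jar along the table with the fingers, never lifting or tipping them, until each touches the wooden batten and stands centred on the mark of its own colour. Leave every other thing on the table where it is, and finish clear of the jars.

Things in the scene. Friction and masses are not known exactly. Their poses are not given: they have to be found in the camera images.
- jar_yellow: Closed round paint jar, about 0.35 to 0.7 kg, yellow with a white label band low down: body 86 mm in diameter and 66 mm high, red lid 82 mm in diameter with a yellow dot on top, 82 mm high in all. Slides on the table (a push of about 1.5 to 5 N moves it). Origin: centre of its underside; z up.
- jar_blue: Closed round paint jar, about 0.35 to 0.7 kg, blue with a white label band low down: body 86 mm in diameter and 66 mm high, red lid 82 mm in diameter with a blue dot on top, 82 mm high in all. Slides on the table (a push of about 1.5 to 5 N moves it). Origin: centre of its underside; z up.
- batten: Fixed wooden batten, the stop: 360 mm long (its x axis), 30 mm wide (its y axis), 30 mm high. Origin: centre of its underside. Its front face, which the jars must touch, is on its +y side, 15 mm from the origin.
- mark_yellow: Flat yellow disc painted on the table, 100 mm in diameter, partly under the batten, with a yellow rectangle (70 x 26 mm) on the batten's top beside it. Origin: the point on the table where the centre of the yellow jar belongs, 43 mm (the jar's radius) from the batten's front face. Axes as the batten's. The colours may be either way round along the batten.
- mark_blue: Flat blue disc painted on the table, 100 mm in diameter, partly under the batten, with a blue rectangle (70 x 26 mm) on the batten's top beside it. Origin: the point on the table where the centre of the blue jar belongs, 43 mm (the jar's radius) from the batten's front face. Axes as the batten's. The colours may be either way round along the batten.
- cap_black: Small black wooden cap, 26 mm in diameter, 32 mm high, standing near the batten's front face between the two marks. Leave alone. Origin: centre of underside.
- cap_teal: Turquoise wooden cap, 44 mm in diameter, 45 mm high, at the far side. Leave alone. Origin: centre of underside.
- cap_grey: Grey wooden cap, 40 mm in diameter, 50 mm high, behind the batten. Leave alone. Origin: centre of underside.
- brush: Brush lying on the table to the left. Leave alone. Origin near its middle, on the table.
- squeeze: Small bottle with a red cap, 40 mm in diameter, 90 mm high, far left. Leave alone. Origin: centre of underside.
- jar_green: Green paint jar of the same shape as the other two, behind the batten. Leave alone. Origin: centre of underside.
- bowl: Wooden bowl, 140 mm in diameter, 45 mm high, on the left. Leave alone. Origin: centre of underside.
Mind the look-alikes: they are no part of the job. There is more than one size of the jar_blue; the one meant has the size given above.

How it is judged:
By the outcome, as a careful person would: the job done as asked, in the order asked, and still so for the second after the job is handed in, with the robot touching nothing.
It also fails if it takes over 64 s, if anything falls off the work surface, if the arm or the gripper's body presses on something with over 40 N, if the wrist force passes 120 N, or if a joint passes its speed limit or range.

ROBOT

A 6-joint arm with a two-finger parallel gripper is mounted at the origin on the work surface. World frame = base frame: x ahead of the robot, y to its left, z up, the work surface at z = 0. Lengths are in m, angles in rad, forces in N, time in s.
With the tool pointing down it reaches from about 0.375 to 0.9 m from the base axis. Payload 3.1 kg.
Tool frame: the origin (TCP) lies between the finger pads; the fingertips stand 8 mm ahead of it and the grasp point (between the pads) lies 11 mm behind it; z points along the fingers, y is the line along which they close (so a half turn about z gives the same grasp; the last joint's range is limited). The gripper opens to 87 mm and grips with 3 to 60 N. Pads are 19 mm wide; open, the fingers measure 117 mm over their backs; the gripper's body (75 mm by 190 mm) begins 51 mm behind the grasp point.
Start: joints at [-1.456, 0.527, 1.433, -0, 1.181, -0.178], TCP at [0.181, -0.598, 0.231] pointing down, gripper open.
Joint ranges: [-3.08, 3.08], [-0.75, 2.2], [0.22, 2.44], [-1.43, 4.57], [0, 2.65], [-2.85, 2.85]. Speed limits (rad/s): [2.79, 2.79, 3.14, 3.14, 3.14, 3.14].

INTERFACE

Orientations are given as a unit quaternion [x, y, z, w].
In Python, from rig import robot gives the robot as it stands.
- The arm moves only by the tool move_arm, never from a script. Its argument "motion" is text: rows parted by semicolons, each of 5 numbers parted by spaces: the opening, from -1 (shut) to 1 (fully open), then the shift along the tool's x, y, z normalised to -1 to 1, where 1 is 0.2 m, then the turn about the tool's z normalised to -1 to 1, where 1 is pi rad. A call has 1 to 12 rows; each row is the pose to reach, as a shift and turn from the pose commanded when the call began, along the tool's axes at that moment, turning the shorter way round; what a row does not reach only later rows make up. A row lasts 1/12 s, in which the tool goes at most 41.7 mm and 7.16 degrees, less where a joint would pass 70% of its speed; a pose out of reach is approached as far as the arm can. A call with a number of a shift or a turn outside -1 to 1 is refused whole. A call with a gripper value outside its range is refused whole. The fingers move at their own pace and stop on an object; "newtons" is the grip in N (left out, the last holds). Time passes only in rows, so rows that repeat a pose let the fingers close. It gives the time, the measured TCP pose, the force, the opening and the grip force at its end, in the units of the state.
- robot.get_obs(): the state, without advancing time (a new reading comes with each control period).
- robot.camera(name): name is "side" or "top"; returns (picture, depth): 384x512x3 uint8, red, green, blue; 384x512 float32, m along the optical axis (not along the pixel's ray), 0 where there is no reading.
- robot.camera_model(name): a dict with "mtx" (3x3 intrinsics, pixels), "D" ([k1, k2, p1, p2, k3] as OpenCV has them; the pictures are not rectified), "position" and "attitude" of the camera in the world. Camera axes: x right, y down, z forward; pixel columns grow to the right and rows downward; lengths in m; the calibration is good to about 2 mm. A picture is of the moment at which its call begins. camera_model takes no time and is no camera call.
- robot.hand_in(): hands the job in; it is judged then, once.
The state is a dict: "time": time; "q": joint angles; "joint_velocities": joint speeds; "joint_torque": joint torques, N m; "position": TCP position; "tool_rot": TCP orientation; "ft_force": force on the tool from outside, world axes, zero at the start; "moment": the same for the moment, N m; "grip_width": finger opening in m; "grip_force": force on a finger pad.
Only numpy, scipy, OpenCV 4.12 (cv2) and the standard library are available. Lean on these libraries where they do the work, as an engineer would, in place of code of your own. Each camera call takes 0.05 s, during which the arm holds its last target. There are 200 camera calls.

## Working session

There is one attempt and no reset: what is moved stays moved. The work goes in short steps, Python scripts to look and compute and a tool call to move; the robot and the scene stay as the last step left them, time stands still between calls to the robot, and variables do not carry over. Pictures are saved under pics/ and viewed, at most 10 in all, crops included, and the job is handed in when it is done.

Besides the shell and the picture viewer there is one more tool, called in YAML: its name, and indented under it one key for each argument. move_arm: Moves the arm, as the interface text tells. Its arguments: {"type":"object","properties":{"motion":{"type":"string"},"newtons":{"type":"number"}},"required":["motion"]}

```bash
mkdir -p pics; ls
python3 - <<'E'
from rig import robot
import cv2,numpy as np
for n in("top","side"):
    p,d=robot.camera(n); cv2.imwrite(f"pics/{n}0.png",p[:,:,::-1]); np.savez(f"{n}0.npz",p=p,d=d)
    print(n,robot.camera_model(n))
o=robot.get_obs();print(o)
E
```

```text
pics
top {'mtx': array([[363.59525332,   0.        , 258.29449382],
       [  0.        , 363.59525332, 184.8275231 ],
       [  0.        ,   0.        ,   1.        ]]), 'D': array([-0.01782742,  0.        ,  0.        ,  0.        ,  0.        ]), 'position': array([0.3605045 , 0.00841476, 0.97638349]), 'attitude': array([-0.65939893,  0.74398725, -0.08051624,  0.0720635 ])}
side {'mtx': array([[399.61954128,   0.        , 261.65296779],
       [  0.        , 399.61954128, 191.1130364 ],
       [  0.        ,   0.        ,   1.        ]]), 'D': array([0.01981226, 0.        , 0.        , 0.        , 0.        ]), 'position': array([0.09683749, 0.9014873 , 0.77336179]), 'attitude': array([-0.19389828,  0.86763236, -0.44585362,  0.10407738])}
{'time': 0.1, 'q': array([-1.45551204e+00,  5.28412023e-01,  1.43374999e+00, -2.79316827e-05,
        1.18141373e+00, -1.78531377e-01]), 'joint_velocities': array([-0.00045776, -0.00294276, -0.00177907, -0.00106111, -0.0008269 ,
        0.0005288 ]), 'joint_torque': array([-2.36430907e-06, -4.40986025e+01, -1.77151215e+01,  6.35734946e-02,
        5.34556888e-02, -4.80136089e-05]), 'position': array([ 0.18093143, -0.59757152,  0.22965332]), 'tool_rot': array([ 9.89227173e-01,  1.46385164e-01,  1.84421716e-05, -9.91455079e-04]), 'ft_force': array([-0.64192619,  0.18912948, -0.20340129]), 'moment': array([0.0082182 , 0.01583888, 0.01142828]), 'grip_force': 0.0, 'grip_width': 0.08684926274110316}
```

View pics/top0.png

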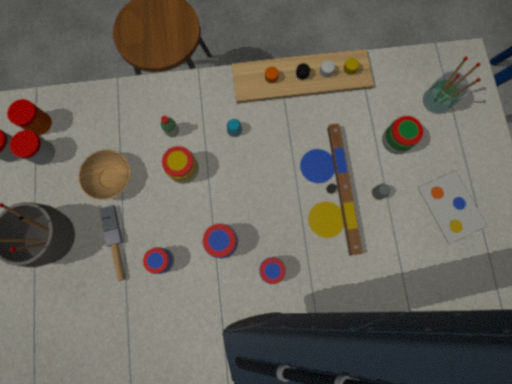

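View pics/side0.png

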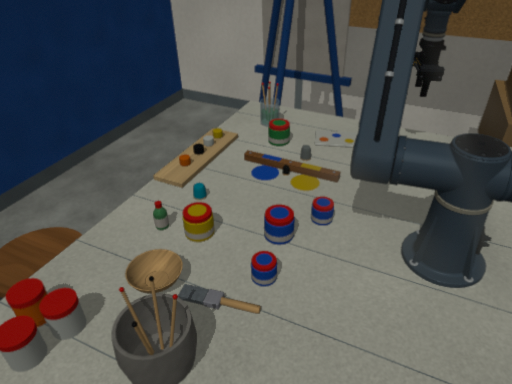

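The top view shows the batten from (335,125) to (355,253), with the blue mark at (317,166) and the yellow mark at (327,219). The black cap is at (332,188) and the yellow jar at (178,163). There are three blue candidates, at (220,240), (157,260) and (272,270). The one at (220,240) looks largest, so I'll measure all three and check in a crop.

```bash
cat > h.py <<'E'
import cv2,numpy as np
from scipy.spatial.transform import Rotation as R
from rig import robot
def cast(n,uv,z):
    m=robot.camera_model(n); uv=np.asarray(uv,float).reshape(-1,1,2)
    r=cv2.undistortPoints(uv,m['mtx'],m['D']).reshape(-1,2)
    r=R.from_quat(m['attitude']).apply(np.c_[r,np.ones(len(r))]); c=m['position']
    return (c+r*((z-c[2])/r[:,2])[:,None])[:,:2]
H={'red':((0,8),(172,180)),'yellow':((20,34),),'blue':((108,126),),'wood':((8,19),)}
def blobs(p,col,amin=40,smin=110,vmin=60):
    h=cv2.cvtColor(p,cv2.COLOR_RGB2HSV); m=np.zeros(h.shape[:2],np.uint8)
    for a,b in H[col]: m|=cv2.inRange(h,(a,smin,vmin),(b,255,255))
    c,_=cv2.findContours(m,cv2.RETR_EXTERNAL,cv2.CHAIN_APPROX_NONE)
    return [k for k in c if cv2.contourArea(k)>amin]
def circ(n,k,z):
    w=cast(n,cv2.convexHull(k).astype(float),z).astype(np.float32)
    w=cast(n,k.astype(float),z).astype(np.float32)
    (x,y),(a,b),t=cv2.fitEllipse(w); return x,y,a,b
E
python3 - <<'E'
from h import *
p=np.load('top0.npz')['p']
for col,z in(('red',.082),('yellow',.082),('blue',.082),('yellow',0),('blue',0)):
    for k in blobs(p,col):
        M=cv2.moments(k); print(col,z,int(M['m10']/M['m00']),int(M['m01']/M['m00']),cv2.contourArea(k),np.round(circ('top',k,z),4))
for k in blobs(p,'yellow')+blobs(p,'blue'):
    r=cv2.minAreaRect(cast('top',k.astype(float),.03).astype(np.float32)); print('rect',np.round(r[0],4),np.round(r[1],4),r[2])
c=cv2.resize(p[140:290,130:380],None,fx=3,fy=3,interpolation=cv2.INTER_CUBIC); cv2.imwrite('pics/crop0.png',c[:,:,::-1])
E
```

```text
red 0.082 272 270 473.0 [ 0.3439 -0.0221  0.058   0.0584]
red 0.082 155 260 473.0 [0.4015 0.2551 0.0583 0.0595]
red 0.082 218 239 814.5 [0.4311 0.0978 0.0779 0.0788]
red 0.082 177 160 699.5 [0.6437 0.1843 0.077  0.0791]
red 0.082 2 140 78.0 [0.7545 0.6366 0.0135 0.0653]
red 0.082 24 143 659.5 [0.7389 0.5776 0.0753 0.0817]
red 0.082 407 130 699.0 [ 0.6546 -0.4179  0.0788  0.0824]
red 0.082 21 112 612.5 [0.8273 0.5864 0.072  0.0841]
yellow 0.082 455 225 110.0 [ 0.3946 -0.4856  0.0294  0.0299]
yellow 0.082 331 218 1261.0 [ 0.4504 -0.1815  0.0865  0.1211]
yellow 0.082 187 174 93.5 [0.655  0.1924 0.0923 0.1316]
yellow 0.082 176 160 256.5 [0.645  0.1852 0.0472 0.0477]
yellow 0.082 351 65 227.0 [ 0.8566 -0.305   0.0438  0.0561]
blue 0.082 272 270 156.5 [ 0.3439 -0.0222  0.0334  0.0338]
blue 0.082 154 259 155.5 [0.4015 0.2562 0.0334 0.0343]
blue 0.082 218 239 281.0 [0.4317 0.0987 0.0458 0.0465]
blue 0.082 458 202 91.5 [ 0.4499 -0.5073  0.027   0.0282]
blue 0.082 317 165 842.0 [ 0.588  -0.1694  0.0835  0.0867]
blue 0.082 340 160 188.0 [ 0.5953 -0.2306  0.0237  0.0768]
yellow 0 455 225 110.0 [
[... 490 characters left out ...]
88 -0.1857  0.0912  0.0947]
blue 0 340 160 188.0 [ 0.6168 -0.2525  0.0259  0.0839]
rect [ 0.3973 -0.5142] [0.0316 0.0315] 34.748924255371094
rect [ 0.4531 -0.1964] [0.1273 0.0924] 84.88667297363281
rect [0.6256 0.173 ] [0.0364 0.0802] 31.858625411987305
rect [0.6624 0.196 ] [0.0518 0.0507] 83.07145690917969
rect [ 0.8852 -0.3221] [0.0481 0.0617] 45.4152946472168
rect [ 0.3436 -0.0236] [0.0356 0.0346] 83.09083557128906
rect [0.4039 0.2701] [0.0363 0.0351] 83.2386703491211
rect [0.4363 0.1038] [0.0492 0.0487] 83.14501953125
rect [ 0.4552 -0.537 ] [0.0304 0.0281] 34.52861404418945
rect [ 0.6014 -0.1784] [0.0878 0.0931] 89.75076293945312
rect [ 0.6091 -0.2444] [0.0676 0.0248] 0.45148563385009766
```

View pics/crop0.png

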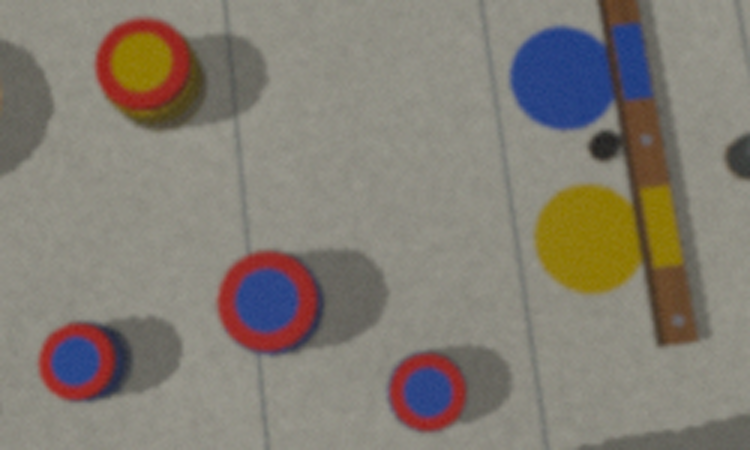

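The crop confirms it. The blue jar is the one at (220,240): its lid measures about 79 mm, against 58 mm for the two small ones at (157,260) and (272,270). The yellow jar is at (177,160). Next I'll get the batten line and the mark origins.

```bash
cat > g.py <<'E'
from h import *
p=np.load('top0.npz')['p']
hsv=cv2.cvtColor(p,cv2.COLOR_RGB2HSV)
m=cv2.inRange(hsv,(5,90,40),(34,255,255))|cv2.inRange(hsv,(108,110,60),(126,255,255))
# batten long direction: back (-y) edge of the top, per row, and ends
v=np.arange(132,248); u=np.array([np.max(np.where(m[r,325:368])[0])+325.5 for r in v])
w=cast('top',np.c_[u,v],.03)
f=np.polyfit(w[:,0],w[:,1],1); res=w[:,1]-np.polyval(f,w[:,0]); ok=abs(res)<.003
f=np.polyfit(w[ok,0],w[ok,1],1)
ex=-np.array([1,f[0]])/np.hypot(1,f[0]); ey=np.array([-ex[1],ex[0]])
if ey[1]<0: ex,ey=-ex,-ey
back=np.array([0,f[1]]); front=back+.03*ey
def mark(col,seed):
    best=None
    for k in blobs(p,col):
        if cv2.pointPolygonTest(k,seed,False)>0:
            q=cast('top',k.astype(float),0); d=(q-front)@ey; q=q[d>.008]
            A=np.c_[2*q,np.ones(len(q))]; s=np.linalg.lstsq(A,(q**2).sum(1),rcond=None)[0]
            c=s[:2]; return c,np.sqrt(s[2]+c@c),(c-front)@ey
if __name__=='__main__':
    print('ex',ex,'ey',ey,'rms',res[ok].std(),ok.sum(),front)
    for c,s in(('yellow',(323,219)),('blue',(317,166))): print(c,mark(c,s))
    for k in blobs(p,'blue'):
        r=cv2.minAreaRect(cast('top',k.astype(float),.03).astype(np.float32))
        if abs(r[0][1]+.2444)<.01: print('rect dist from front',(np.array(r[0])-front)@ey,'along',np.array(r[0])@ex)
    print('along', [float(mark(c,s)[0]@ex) for c,s in(('yellow',(323,219)),('blue',(317,166)))])
    y=cv2.inRange(hsv,(20,110,60),(34,255,255)); v,u=np.where(y[195:235,340:360]); print('yrect along',(cast('top',np.c_[u+340.,v+195.],.03)@ex)[[0]],)
    q=cast('top',np.c_[u+340.,v+195.],.03); q=q[(q-front)@ey<-.004]; print(q.mean(0)@ex)
    k=cv2.inRange(hsv,(0,0,0),(180,255,60))[180:197,322:337]; v,u=np.where(k); print('cap',cast('top',[u.mean()+322,v.mean()+180],.016))
E
python3 g.py
```

```text
ex [0.99998402 0.005653  ] ey [-0.005653    0.99998402] rms 0.0011377581380809488 113 [-1.69589876e-04 -2.30918233e-01]
yellow (array([ 0.45793689, -0.18609831]), np.float64(0.04792907343704802), np.float64(0.042229533310141495))
blue (array([ 0.60882059, -0.18649609]), np.float64(0.0468284646512802), np.float64(0.04097880897177037))
rect dist from front -0.016904285854718645 along 0.6077374512233668
along [0.4568775572302215, 0.6077566022110373]
yrect along [0.49265828]
0.4564913732052291
cap [[ 0.53795185 -0.21060585]]
```

```bash
cat > go.py <<'E'
import sys
from h import *
def jars():
    p,_=robot.camera('top')
    for c in('yellow','blue'):
        for k in blobs(p,c):
            x,y,a,b=circ('top',k,.082)
            if .04<a and b<.053 and (a/b)>.9 and y>-.26: print(c,np.round([x,y,a,b],4))
    return p
def go(*targets):
    o=robot.get_obs(); Rm=R.from_quat(o['tool_rot']).as_matrix(); th=np.degrees(np.arctan2(Rm[1,0],Rm[0,0]))
    print('t',round(o['time'],2),'pos',o['position'].round(4),'th',th.round(2),'F',o['ft_force'].round(1),'w',o['grip_width'])
    for x,y,z,t in targets:
        print((x,y,z,round(t,1)),'->',np.round(Rm.T@(np.array([x,y,z])-o['position'])/.2,3),'turn',round(-(((t-th+180)%360)-180)/180,4))
def behind(j,th,d): return j[0]+d*np.cos(np.radians(th)),j[1]+d*np.sin(np.radians(th))
E
python3 - <<'E'
from go import *
j=(.645,.185); x,y=behind(j,56.7,.085); print(x,y)
go((x,y,.2,56.7),(.30,-.40,.2,30))
E
```

```text
0.6916669395298413 0.25604362571630296
t 0.1 pos [ 0.1809 -0.5976  0.2297] th 16.83 F [-0.6  0.2 -0.2] w 0.08684926274110316
(np.float64(0.6916669395298413), np.float64(0.25604362571630296), 0.2, 56.7) -> [ 3.68  -3.345  0.156] turn -0.2215
(0.3, -0.4, 0.2, 30) -> [ 0.856 -0.773  0.15 ] turn -0.0731
```

move_arm:
  motion: "0.15 0.92 -0.836 0.1 0;0.15 0.92 -0.836 0.1 0;0.15 0.92 -0.836 0.1 0;0.15 0.92 -0.836 0.1 0;0.15 0.92 -0.836 0.1 0;0.15 0.92 -0.836 0.1 0;0.15 0.92 -0.836 0.1 0;0.15 0.92 -0.836 0.1 0"

```text
time: 0.77
position: [0.3094, -0.3822, 0.2102]
tool_rot: [0.989, 0.148, -0.0, -0.001]
ft_force: [-0.3, -1.2, 1.1]
grip_width: 0.0514
grip_force: 0.0
```

move_arm:
  motion: "0.15 0.92 -0.836 0 0;0.15 0.92 -0.836 0 0;0.15 0.92 -0.836 0 0;0.15 0.92 -0.836 0 0;0.15 0.92 -0.836 0 0;0.15 0.92 -0.836 0 0;0.15 0.92 -0.836 0 0;0.15 0.92 -0.836 0 0"

```text
time: 1.43
position: [0.4375, -0.1711, 0.2106]
tool_rot: [0.989, 0.148, 0.0, 0.001]
ft_force: [0.5, -1.3, -1.1]
grip_width: 0.0502
grip_force: 0.0
```

move_arm:
  motion: "0.15 0.92 -0.836 0 0;0.15 0.92 -0.836 0 0;0.15 0.92 -0.836 0 0;0.15 0.92 -0.836 0 0;0.15 0.92 -0.836 0 0;0.15 0.92 -0.836 0 0;0.15 0.92 -0.836 0 0;0.15 0.92 -0.836 0 0"

```text
time: 2.1
position: [0.5655, 0.0409, 0.2102]
tool_rot: [0.989, 0.147, 0.0, 0.001]
ft_force: [0.4, 0.7, 0.2]
grip_width: 0.0502
grip_force: 0.0
```

move_arm:
  motion: "0.15 0.92 -0.836 0.056 -0.22;0.15 0.92 -0.836 0.056 -0.22;0.15 0.92 -0.836 0.056 -0.22;0.15 0.92 -0.836 0.056 -0.22;0.15 0.92 -0.836 0.056 -0.22;0.15 0.92 -0.836 0.056 -0.22;0.15 0.92 -0.836 0.056 -0.22;0.15 0.92 -0.836 0.056 -0.22;0.15 0.92 -0.836 0.056 -0.22;0.15 0.92 -0.836 0.056 -0.22"

```text
time: 2.93
position: [0.6916, 0.2517, 0.1992]
tool_rot: [0.882, 0.471, -0.001, 0.0]
ft_force: [-0.6, -0.0, 0.6]
grip_width: 0.0499
grip_force: 0.0
```

Run:
```python
from go import *
j=(.645,.185); a=56.7
go((*behind(j,a,.085),.036,a),(*behind(j,a,.06),.036,a))
print(robot.get_obs()['q'])
```

```text
t 2.93 pos [0.6916 0.2517 0.1992] th 56.22 F [-0.6 -0.   0.6] w 0.04989915709698802
(np.float64(0.6916669395298413), np.float64(0.25604362571630296), 0.036, 56.7) -> [ 0.02  -0.011  0.816] turn -0.0027
(np.float64(0.6779413690798879), np.float64(0.2351484416820962), 0.036, 56.7) -> [-0.105 -0.01   0.816] turn -0.0027
[ 1.97908115e-01  7.14926304e-01  1.14642029e+00 -8.11842278e-04
  1.28191959e+00  7.87713134e-01]
```

Run:
```python
from go import *
p=np.load('top0.npz')['p']
for n,uv,z in(('cap squeeze',(165,120),.085),('base lower edge',(171,134),.01),('teal',(234,127),.03),('bowl',(105,175),.03),('brush head',(110,212),.01)): print(n,cast('top',uv,z))
c=cv2.resize(p[95:195,135:250],None,fx=5,fy=5,interpolation=cv2.INTER_CUBIC); cv2.imwrite('pics/crop1.png',c[:,:,::-1])
```

```text
cap squeeze [[0.75718576 0.20744378]]
base lower edge [[0.74650514 0.21007641]]
teal [[0.73781707 0.03142783]]
bowl [[0.64378046 0.39067442]]
brush head [[0.54536679 0.38840825]]
```

View pics/crop1.png

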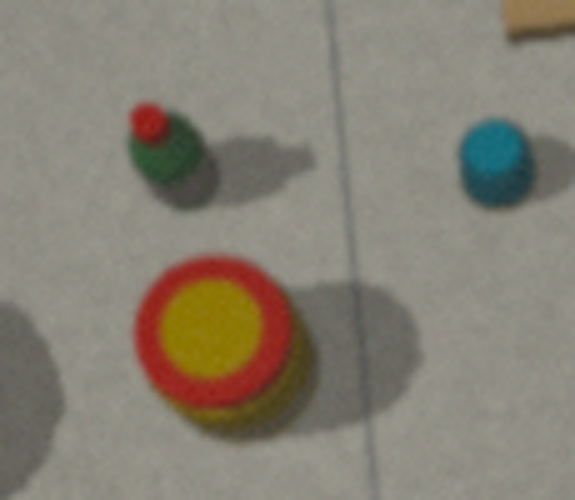

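move_arm:
  motion: "0.15 -0.03 -0.011 0.2 -0.003;0.15 -0.03 -0.011 0.4 -0.003;0.15 -0.03 -0.011 0.6 -0.003;0.15 -0.03 -0.011 0.7 -0.003;0.15 -0.03 -0.011 0.786 -0.003;0.15 -0.03 -0.011 0.786 -0.003;0.15 -0.03 -0.011 0.786 -0.003"

```text
time: 3.52
position: [0.686, 0.2492, 0.0418]
tool_rot: [0.879, 0.476, -0.001, -0.0]
ft_force: [0.8, 0.5, 0.0]
grip_width: 0.0501
grip_force: 0.0
```

Run:
```python
from go import *
jars(); j=(.458,-.10); a=56.7
go((*behind(j,a,.0445),.042,a))
```

```text
yellow [0.6447 0.1851 0.0468 0.0474]
blue [0.4316 0.0988 0.0459 0.0461]
t 3.57 pos [0.6874 0.2499 0.0434] th 56.86 F [ 0.8 -0.8  0.9] w 0.05016950068771614
(np.float64(0.4824315154009169), np.float64(-0.06280657241911197), 0.042, 56.7) -> [-1.869 -0.003  0.006] turn 0.0009
```

move_arm:
  motion: "0.15 -0.06 0 0 0;0.15 -0.12 0 0 0;0.15 -0.17 0 0 0;0.15 -0.23 0 0 0;0.15 -0.3 0 0 0;0.15 -0.38 0 0 0;0.15 -0.46 0 0 0;0.15 -0.54 0 0 0;0.15 -0.62 0 0 0;0.15 -0.7 0 0 0;0.15 -0.78 0 0 0;0.15 -0.86 0 0 0"

```text
time: 4.57
position: [0.5958, 0.1071, 0.045]
tool_rot: [0.879, 0.476, 0.004, 0.001]
ft_force: [2.4, 3.1, 0.8]
grip_width: 0.05
grip_force: 2.0
```

Run:
```python
from go import *
jars(); j=(.458,-.10); a=56.7
go((*behind(j,a,.0445),.042,a))
```

```text
blue [0.4315 0.0977 0.0437 0.0472]
t 4.62 pos [0.5928 0.1045 0.0445] th 56.88 F [-1.4 -1.2  0.2] w 0.050271153169734156
(np.float64(0.4824315154009169), np.float64(-0.06280657241911197), 0.042, 56.7) -> [-1.002 -0.005  0.011] turn 0.001
```

move_arm:
  motion: "0.15 -0.06 0 0 0;0.15 -0.14 0 0 0;0.15 -0.23 0 0 0;0.15 -0.32 0 0 0;0.15 -0.41 0 0 0;0.15 -0.5 0 0 0;0.15 -0.59 0 0 0;0.15 -0.68 0 0 0;0.15 -0.77 0 0.01 0;0.15 -0.86 0 0.01 0;0.15 -0.94 0 0.01 0;0.15 -0.98 0 0.01 0"

```text
time: 5.62
position: [0.4879, -0.0585, 0.0418]
tool_rot: [0.879, 0.476, 0.002, 0.002]
ft_force: [3.7, 6.9, 6.6]
grip_width: 0.0497
grip_force: 3.8
```

move_arm:
  motion: "0.15 0 0 0 0;0.15 0.1 0 0 0;0.15 0.2 0 0 0;0.15 0.3 0 0 0;0.15 0.3 0 0 0;0.15 0.3 0 0 0"

```text
time: 6.12
position: [0.5188, -0.0061, 0.0401]
tool_rot: [0.878, 0.478, -0.0, 0.0]
ft_force: [0.4, -0.8, 0.4]
grip_width: 0.0501
grip_force: 0.0
```

Run:
```python
from go import *
p=jars(); cv2.imwrite('pics/a.png',p[:,:,::-1]); a=90
go((.458,-.03,.042,a))
```

```text
t 6.17 pos [ 0.5182 -0.0066  0.0401] th 57.07 F [-0.9  0.5 -0.3] w 0.04995146624918519
(0.458, -0.03, 0.042, 90) -> [-0.262 -0.189 -0.009] turn -0.1829
```

View pics/a.png

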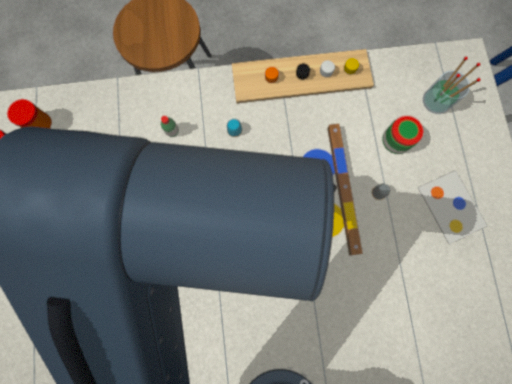

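The arm hides the jars in the top view: it covers roughly (0..330, 130..300). I'll locate them with the side camera.

```bash
cat >> go.py <<'E'
def sjars():
    p,_=robot.camera('side')
    for c in('yellow','blue'):
        for k in blobs(p,c,25):
            if len(k)<8: continue
            x,y,a,b=circ('side',k,.082)
            if .03<a<b<.06: print('side',c,np.round(k.mean((0,1))),np.round([x,y,a,b],4))
    return p
E
python3 - <<'E'
from go import *
p=np.load('side0.npz')['p']
for c in('yellow','blue'):
    for k in blobs(p,c,25): 
        if len(k)>7: print(c,np.round(k.mean((0,1))),np.round(circ('side',k,.082),4))
print(); p=sjars(); cv2.imwrite('pics/b.png',p[:,:,::-1])
E
```

```text
yellow [200. 238.] [0.6331 0.2046 0.1147 0.2125]
yellow [199. 225.] [0.6098 0.2296 0.0782 0.0948]
yellow [197. 210.] [0.644  0.1867 0.0453 0.0485]
yellow [305. 182.] [ 0.4194 -0.071   0.0844  0.0862]
yellow [311. 167.] [ 0.432  -0.1623  0.0245  0.0822]
yellow [217. 133.] [ 0.8302 -0.241   0.0415  0.0881]
blue [264. 273.] [0.3752 0.3143 0.0506 0.0565]
blue [264. 259.] [0.3927 0.2795 0.0333 0.0342]
blue [279. 228.] [0.4063 0.1557 0.0743 0.0767]
blue [322. 213.] [0.3228 0.053  0.0475 0.0597]
blue [279. 212.] [0.4307 0.0997 0.0431 0.0463]
blue [323. 202.] [0.3354 0.0028 0.03   0.0338]
blue [265. 172.] [ 0.5536 -0.0701  0.0796  0.0846]
blue [272. 157.] [ 0.5704 -0.1632  0.0194  0.0697]
blue [339. 101.] [ 0.5025 -0.7182  0.0169  0.2088]
blue [332.  29.] [ 0.9004 -1.8981  0.0266  0.5517]
blue [70. 58.] [ 2.2007 -0.9514  1.3183  2.8929]
blue [7. 4.] [ 3.7108 -1.5699  0.096   0.3542]

side yellow [294. 174.] [ 0.4614 -0.0981  0.0388  0.0473]
side blue [264. 259.] [0.3927 0.2795 0.0333 0.0342]
side blue [322. 213.] [0.3228 0.053  0.0475 0.0597]
side blue [279. 212.] [0.4307 0.0997 0.0431 0.0463]
```

View pics/b.png

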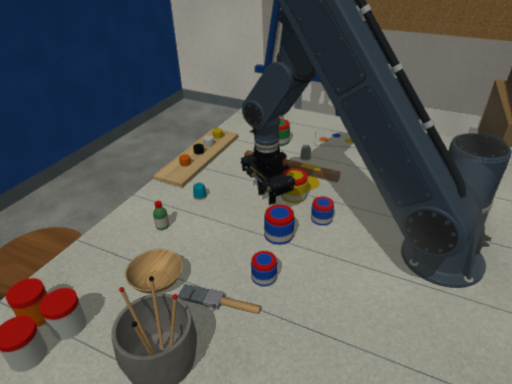

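move_arm:
  motion: "0.15 -0.04 -0.03 -0.009 -0.04;0.15 -0.09 -0.06 -0.009 -0.08;0.15 -0.14 -0.1 -0.009 -0.12;0.15 -0.2 -0.14 -0.009 -0.16;0.15 -0.26 -0.189 -0.009 -0.183;0.15 -0.262 -0.189 -0.009 -0.183;0.15 -0.262 -0.189 -0.009 -0.183"

```text
time: 6.8
position: [0.4577, -0.0309, 0.042]
tool_rot: [0.709, 0.705, -0.0, -0.001]
ft_force: [1.0, 1.6, 0.3]
grip_width: 0.0503
grip_force: 0.0
```

Run:
```python
from go import *
sjars()
go((.458,-.1395,.042,90))
```

```text
side blue [264. 259.] [0.3927 0.2795 0.0333 0.0342]
side blue [322. 213.] [0.3228 0.053  0.0475 0.0597]
side blue [279. 212.] [0.4307 0.0997 0.0431 0.0463]
t 6.85 pos [ 0.459  -0.0309  0.0421] th 89.72 F [ 0.7 -0.2 -0. ] w 0.05023900698013044
(0.458, -0.1395, 0.042, 90) -> [-0.543 -0.002  0.   ] turn -0.0016
```

move_arm:
  motion: "0.15 -0.05 0 0 0;0.15 -0.1 0 0 0;0.15 -0.15 0 0 0;0.15 -0.2 0 0 0;0.15 -0.25 0 0 0;0.15 -0.3 0 0 0;0.15 -0.35 0 0 0;0.15 -0.4 0 0 0;0.15 -0.44 0 0 0;0.15 -0.47 0 0 0;0.15 -0.49 0 0 0;0.15 -0.5 0 0 0"

```text
time: 7.85
position: [0.4582, -0.1308, 0.0419]
tool_rot: [0.708, 0.706, -0.0, -0.0]
ft_force: [0.6, 4.6, 1.2]
grip_width: 0.05
grip_force: 2.2
```

move_arm:
  motion: "0.15 -0.01 0 0 0;0.15 -0.02 0 0 0;0.15 -0.03 0 0 0;0.15 -0.03 0 0 0"

```text
time: 8.18
position: [0.4582, -0.1364, 0.0419]
tool_rot: [0.707, 0.707, -0.0, -0.0]
ft_force: [-0.6, 3.0, 1.0]
grip_width: 0.0501
grip_force: 1.5
```

move_arm:
  motion: "0.15 -0.01 0 0 0;0.15 -0.01 0 0 0;0.15 -0.02 0 0 0;0.15 -0.02 0 0 0"

```text
time: 8.52
position: [0.4583, -0.1404, 0.0419]
tool_rot: [0.708, 0.707, -0.0, -0.0]
ft_force: [0.3, 3.9, 0.4]
grip_width: 0.0503
grip_force: 1.7
```

move_arm:
  motion: "0.15 -0.005 0 0 0;0.15 -0.01 0 0 0;0.15 -0.01 0 0 0"

```text
time: 8.77
position: [0.4582, -0.1418, 0.0419]
tool_rot: [0.708, 0.706, 0.0, -0.0]
ft_force: [0.5, 6.3, 1.8]
grip_width: 0.0501
grip_force: 3.0
```

move_arm:
  motion: "0.15 -0.005 0 0 0;0.15 -0.01 0 0 0;0.15 -0.01 0 0 0"

```text
time: 9.02
position: [0.4579, -0.1421, 0.0419]
tool_rot: [0.708, 0.706, 0.001, -0.002]
ft_force: [3.0, 12.4, 3.9]
grip_width: 0.0502
grip_force: 6.2
```

The force rose to 12 N and the tool stopped, so the jar is against the batten. I'll back off and raise, then head for the blue jar.

move_arm:
  motion: "0.15 0.02 0 0 0;0.15 0.06 0 0 0;0.15 0.12 0 0 0;0.15 0.2 0 -0.05 0;0.15 0.3 0 -0.2 0;0.15 0.3 0 -0.4 0;0.15 0.3 0 -0.6 0;0.15 0.3 0 -0.6 0;0.15 0.3 0 -0.6 0"

```text
time: 9.77
position: [0.4604, -0.0846, 0.1644]
tool_rot: [0.707, 0.707, 0.001, 0.004]
ft_force: [-0.7, 0.4, -0.1]
grip_width: 0.0497
grip_force: 0.0
```

Run:
```python
from go import *
sjars(); jars()
j=(.4316,.0985); t=(.608,-.10); a=np.degrees(np.arctan2(j[1]-t[1],j[0]-t[0])); print(a)
go((*behind(j,a,.07),.16,a),(*behind(t,a,.0445),.042,a))
```

```text
side yellow [306. 162.] [ 0.4577 -0.1866  0.0379  0.0452]
side blue [264. 273.] [0.3768 0.312  0.0541 0.058 ]
side blue [264. 259.] [0.3927 0.2795 0.0333 0.0342]
side blue [322. 213.] [0.3228 0.053  0.0475 0.0597]
side blue [279. 212.] [0.4307 0.0997 0.0431 0.0463]
blue [0.4317 0.0988 0.0461 0.0464]
131.6263722127982
t 9.87 pos [ 0.458  -0.0839  0.1617] th 89.93 F [-0.   0.2 -0.6] w 0.050227273515202994
(np.float64(0.38510107618112455), np.float64(0.15082446926330373), 0.16, np.float64(131.6)) -> [ 1.173 -0.366  0.008] turn -0.2316
(np.float64(0.5784399698580006), np.float64(-0.06673658739689978), 0.042, np.float64(131.6)) -> [0.087 0.602 0.598] turn -0.2316
```

move_arm:
  motion: "0.15 0.15 -0.05 0 -0.03;0.15 0.3 -0.1 0 -0.06;0.15 0.45 -0.15 0 -0.09;0.15 0.6 -0.2 0 -0.12;0.15 0.75 -0.25 0 -0.15;0.15 0.9 -0.3 0 -0.18;0.15 0.96 -0.33 0 -0.21;0.15 1 -0.366 0 -0.231;0.15 1 -0.366 0 -0.231;0.15 1 -0.366 0 -0.231"

```text
time: 10.7
position: [0.3845, 0.116, 0.1607]
tool_rot: [0.411, 0.912, -0.001, -0.001]
ft_force: [-0.3, -0.2, 0.2]
grip_width: 0.0502
grip_force: 0.0
```

Run:
```python
from go import *
j=(.4316,.0985); a=131.6
go((*behind(j,a,.07),.042,a))
```

```text
t 10.7 pos [0.3845 0.116  0.1607] th 131.46 F [-0.3 -0.2  0.2] w 0.05016472292829064
(np.float64(0.3851251651143431), np.float64(0.15084586633489724), 0.042, 131.6) -> [0.127 0.12  0.594] turn -0.0008
```

move_arm:
  motion: "0.15 0.06 0.06 0 0;0.15 0.127 0.12 0 0;0.15 0.127 0.12 0 0;0.15 0.127 0.12 0.15 0;0.15 0.127 0.12 0.3 0;0.15 0.127 0.12 0.45 0;0.15 0.127 0.12 0.55 0;0.15 0.127 0.12 0.594 0;0.15 0.127 0.12 0.594 0;0.15 0.127 0.12 0.594 0"

```text
time: 11.53
position: [0.3867, 0.1498, 0.0424]
tool_rot: [0.412, 0.911, -0.001, -0.001]
ft_force: [0.2, 0.2, 0.9]
grip_width: 0.0497
grip_force: 0.0
```

Run:
```python
from go import *
sjars()
t=(.608,-.10); a=131.6
go((*behind(t,a,.0445),.042,a))
```

```text
side blue [264. 259.] [0.3927 0.2795 0.0333 0.0342]
t 11.58 pos [0.3871 0.1501 0.0431] th 131.4 F [0.4 0.2 0.1] w 0.050128328407462217
(np.float64(0.5784552835369753), np.float64(-0.06672298497281534), 0.042, 131.6) -> [-1.446e+00  1.000e-03  5.000e-03] turn -0.0011
```

move_arm:
  motion: "0.15 -0.05 0 0 0;0.15 -0.1 0 0 0;0.15 -0.15 0 0 0;0.15 -0.2 0 0 0;0.15 -0.25 0 0 0;0.15 -0.31 0 0 0;0.15 -0.37 0 0 0;0.15 -0.43 0 0 0;0.15 -0.5 0 0 0;0.15 -0.57 0 0 0;0.15 -0.64 0 0 0;0.15 -0.71 0 0 0"

```text
time: 12.58
position: [0.4799, 0.0439, 0.0434]
tool_rot: [0.411, 0.912, -0.0, -0.002]
ft_force: [-3.5, 3.7, 4.4]
grip_width: 0.0498
grip_force: 3.1
```

move_arm:
  motion: "0.15 -0.07 0 0 0;0.15 -0.14 0 0 0;0.15 -0.21 0 0 0;0.15 -0.28 0 0 0;0.15 -0.35 0 0 0;0.15 -0.42 0 0 0;0.15 -0.49 0 0 0;0.15 -0.56 0 0 0;0.15 -0.62 0 0 0;0.15 -0.67 0 0 0;0.15 -0.7 0 0 0;0.15 -0.72 0 0 0"

```text
time: 13.58
position: [0.5763, -0.064, 0.0433]
tool_rot: [0.411, 0.912, 0.0, -0.0]
ft_force: [-3.7, 4.3, 5.4]
grip_width: 0.0497
grip_force: 3.4
```

move_arm:
  motion: "0.15 0 0 0 0;0.15 0.1 0 0 0;0.15 0.2 0 0 0;0.15 0.3 0 0 0;0.15 0.3 0 0 0;0.15 0.3 0 0 0"

```text
time: 14.08
position: [0.5372, -0.0185, 0.0431]
tool_rot: [0.41, 0.912, -0.0, 0.001]
ft_force: [0.9, -1.1, 0.7]
grip_width: 0.0499
grip_force: 0.0
```

Run:
```python
from go import *
sjars()
go((.608,-.03,.042,90))
```

```text
side yellow [306. 162.] [ 0.4579 -0.1854  0.0424  0.044 ]
side blue [264. 273.] [0.3768 0.312  0.0541 0.058 ]
side blue [264. 259.] [0.3927 0.2795 0.0333 0.0342]
side blue [322. 213.] [0.3228 0.053  0.0475 0.0597]
t 14.13 pos [ 0.5383 -0.0191  0.0433] th 131.56 F [ 0.5 -0.4 -0.3] w 0.05020969153868887
(0.608, -0.03, 0.042, 90) -> [-0.272  0.225  0.008] turn 0.2309
```

move_arm:
  motion: "0.15 -0.05 0.05 0 0.04;0.15 -0.1 0.1 0 0.08;0.15 -0.15 0.14 0 0.12;0.15 -0.2 0.18 0 0.16;0.15 -0.25 0.22 0 0.2;0.15 -0.26 0.23 0 0.231;0.15 -0.26 0.23 0 0.231;0.15 -0.26 0.23 0 0.231;0.15 -0.26 0.23 0 0.231"

```text
time: 14.88
position: [0.6055, -0.0275, 0.043]
tool_rot: [0.707, 0.707, -0.0, 0.0]
ft_force: [-0.1, 0.3, 0.2]
grip_width: 0.0503
grip_force: 0.0
```

Run:
```python
from go import *
p=sjars(); jars()
go((.608,-.1395,.042,90))
cv2.imwrite('pics/c.png',cv2.resize(p[100:260,150:400],None,fx=3,fy=3)[:,:,::-1])
```

```text
side yellow [306. 162.] [ 0.4581 -0.1857  0.0427  0.0441]
side blue [264. 273.] [0.3768 0.312  0.0541 0.058 ]
side blue [264. 259.] [0.3927 0.2795 0.0333 0.0342]
side blue [322. 213.] [0.3228 0.053  0.0475 0.0597]
t 14.98 pos [ 0.605  -0.0272  0.0431] th 89.98 F [ 0.   0.1 -0.1] w 0.05014675472533308
(0.608, -0.1395, 0.042, 90) -> [-0.561  0.015  0.005] turn -0.0001
```

View pics/c.png

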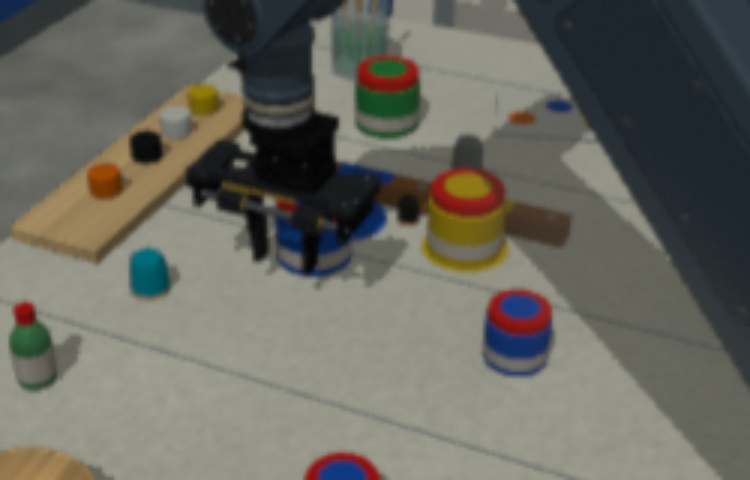

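In the crop the fingers stand behind the blue jar at (315,235), and the yellow jar at (466,215) is on its mark. I'll make the final push now.

move_arm:
  motion: "0.15 -0.03 0.015 0 0;0.15 -0.07 0.015 0 0;0.15 -0.12 0.015 0 0;0.15 -0.17 0.015 0 0;0.15 -0.22 0.015 0 0;0.15 -0.27 0.015 0 0;0.15 -0.32 0.015 0 0;0.15 -0.37 0.015 0 0;0.15 -0.42 0.015 0 0;0.15 -0.47 0.015 0 0;0.15 -0.5 0.015 0 0;0.15 -0.52 0.015 0 0"

```text
time: 15.98
position: [0.6082, -0.1322, 0.0431]
tool_rot: [0.708, 0.706, 0.0, 0.0]
ft_force: [-0.5, 2.0, 0.7]
grip_width: 0.0502
grip_force: 1.4
```

move_arm:
  motion: "0.15 -0.01 0 0 0;0.15 -0.02 0 0 0;0.15 -0.03 0 0 0;0.15 -0.04 0 0 0;0.15 -0.045 0 0 0;0.15 -0.045 0 0 0"

```text
time: 16.48
position: [0.6081, -0.14, 0.0431]
tool_rot: [0.708, 0.707, -0.0, 0.0]
ft_force: [-0.3, 2.4, 0.7]
grip_width: 0.0501
grip_force: 1.0
```

move_arm:
  motion: "0.15 -0.005 0 0 0;0.15 -0.01 0 0 0;0.15 -0.01 0 0 0"

```text
time: 16.73
position: [0.6081, -0.1415, 0.0431]
tool_rot: [0.708, 0.706, 0.0, -0.0]
ft_force: [-0.3, 3.1, 0.6]
grip_width: 0.0497
grip_force: 1.9
```

move_arm:
  motion: "0.15 -0.005 0 0 0;0.15 -0.01 0 0 0;0.15 -0.01 0 0 0"

```text
time: 16.98
position: [0.6079, -0.1418, 0.0432]
tool_rot: [0.708, 0.706, 0.001, -0.001]
ft_force: [0.5, 9.0, 1.7]
grip_width: 0.0498
grip_force: 4.1
```

move_arm:
  motion: "0.15 -0.003 0 0 0;0.15 -0.006 0 0 0;0.15 -0.006 0 0 0"

```text
time: 17.23
position: [0.6079, -0.1419, 0.0432]
tool_rot: [0.708, 0.706, 0.001, -0.002]
ft_force: [1.6, 11.2, 2.3]
grip_width: 0.0508
grip_force: 5.1
```

Contact again. I'll back off, lift and move aside so the cameras can see.

move_arm:
  motion: "0.15 0.02 0 0 0;0.15 0.06 0 0 0;0.15 0.12 0 0 0;0.15 0.2 0 -0.05 0;0.15 0.3 0 -0.2 0;0.15 0.4 0 -0.4 0;0.15 0.5 0 -0.6 0;0.15 0.6 0 -0.8 0;0.15 0.8 0 -0.9 0;0.15 1 0 -0.9 0;0.15 1 0 -0.9 0;0.15 1 0 -0.9 0"

```text
time: 18.23
position: [0.608, 0.0586, 0.2249]
tool_rot: [0.706, 0.708, 0.001, 0.001]
ft_force: [-0.1, -0.4, -0.9]
grip_width: 0.0503
grip_force: 0.0
```

move_arm:
  motion: "0.15 1 -0.3 0 0;0.15 1 -0.3 0 0;0.15 1 -0.3 0 0;0.15 1 -0.3 0 0;0.15 1 -0.3 0 0;0.15 1 -0.3 0 0;0.15 1 -0.3 0 0;0.15 1 -0.3 0 0"

```text
time: 18.9
position: [0.5487, 0.2539, 0.2226]
tool_rot: [0.708, 0.707, -0.001, 0.0]
ft_force: [1.5, -0.3, 0.3]
grip_width: 0.0501
grip_force: 0.0
```

Run:
```python
from go import *
sjars(); p=jars()
q=robot.camera('side')[0]
cv2.imwrite('pics/d.png',np.hstack([cv2.resize(p[90:290,260:440],(396,440)),cv2.resize(q[100:280,200:360],(391,440))])[:,:,::-1])
go()
```

```text
side yellow [306. 162.] [ 0.4581 -0.1842  0.0381  0.0454]
side blue [264. 273.] [0.3768 0.312  0.0541 0.058 ]
side blue [264. 259.] [0.3927 0.2795 0.0333 0.0342]
side blue [322. 213.] [0.3228 0.053  0.0475 0.0597]
side blue [265. 152.] [ 0.6075 -0.186   0.0414  0.0437]
yellow [ 0.4589 -0.1862  0.046   0.0472]
blue [ 0.6086 -0.1862  0.0447  0.0456]
t 19.05 pos [0.5495 0.253  0.2229] th 89.76 F [-0.4  0.3  0.3] w 0.04991460724496533
```

View pics/d.png

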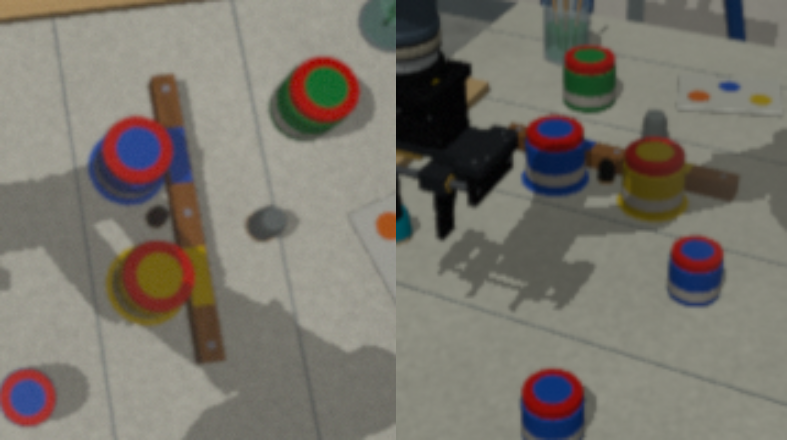

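Both jars stand upright on their marks against the batten: blue at (137,150) and yellow at (157,278) in the crop. The black cap at (157,215) hasn't moved, and both jars measure within about 1 mm of their marks.

```bash
python3 -c "
from rig import robot
print(robot.hand_in())"
```

```text
the job is handed in; nothing more can be done
None
```

The job is handed in at about 19 s of the 64 s allowed: the yellow and blue jars touch the batten within about 1 mm of their own marks by camera, no other object was seen to move, and the arm is clear.

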